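# Clamp the gripper bracket in the screw fixture

## Task

Slide the L-shaped aluminium bracket along its channel until its foot is fully home against the end stop of the clamp fixture. Then turn the T-handle clockwise until the resistance clearly rises and the pad clamps the bracket firmly, stopping before the pad's spring cushion is squeezed solid, and let go. Leave the other things on the desk where they are.

Things in the scene. Friction and masses are not known exactly. Their poses are not given: they have to be found in the camera images.
- fixture: fixed clamp fixture on a dark steel base, 120 (x) x 230 (y) x 20 mm, its top (the bed) at z = 20 mm. Origin: on the desk under the vertical screw axis; base from y = -60 to 170 mm. A channel runs along its y between two rails (8 mm above the bed, inner faces x = +-22 mm, y = -30 to 120 mm), closed by a stop block at the -y end, open at +y.
- bracket: loose aluminium L-bracket, 0.2 to 0.4 kg, lying in the channel. Foot 40 wide (x), 130 long (y), 12 mm thick; upright flange at its +y end (y = 118 to 130 mm, 40 wide, top at z = 50 mm). Origin: underside, middle of the end edge that meets the stop; y runs to the flange, parallel to the fixture's y. It starts 20 to 45 mm short of the stop.
- t_handle (a joint): turn of T-handle and screw, rad: grows clockwise seen from above (tightening), range 0 to 8, starts at 0 to 1.2. Screw and handle go down 3.18 mm per rad. Turning freely takes 0.45 N m; the pad meets the bracket's foot at about 2.8 rad, then the torque rises by about 0.24 N m per rad. Held still between steps, the hand feels the rise alone (under 0.1 N m when free). Stays where left.
- bar (a point): centre of the T-handle's bar, on the screw axis: steel bar 90 mm long (this point's x), 14 mm wide (y), 16 mm tall, about 164 mm above the desk at joint value 0. At joint value 0 it lies along the fixture's x. A 12 mm stem under its middle leads down to the C-frame. Either half-turn of the bar looks the same.
- stop (a point): middle of the stop block's face, at bed level: fixture y = -30 mm. The block is 26 mm high. With the bracket fully home its origin is here and its flange's outer face is at fixture y = 100 mm.
- frame_top (a point): top of the grey C-frame's arm on the screw axis, 122 mm above the desk. The arm (44 mm wide in y) reaches over the channel from a column at the fixture's -x side (x = -59 to -37 mm) to x = 25 mm; the screw passes down through it.
- clamp_pad: the black round pressure pad under the screw, 28 mm across, 8 mm thick, origin at the centre of its underside, 41 mm above the desk at joint value 0. It does not turn. It is sprung (about 24 N per mm) against the screw's collar.
- collar (a point): centre of the underside of the steel collar on the screw, above the pad: 15 mm above the pad's underside (a 7 mm gap showing) when the cushion is free; the gap closes as the pad clamps (0 = squeezed solid).
- suction_cup: a loose black rubber suction cup, 40 mm across and 40 mm tall, standing near the clamp, a bystander; origin under its middle
- hex_key: a loose L-shaped hex key of 8 mm bar, 90 mm long, lying near the clamp, a bystander; origin under its middle
- marker: a loose marker pen, 130 mm long and 17 mm thick, lying near the clamp, a bystander; origin under its middle
- calculator: a loose desk calculator, 140 x 80 x 14 mm, a bystander; origin under its middle
- water_bottle: a loose water bottle, 64 mm across, 200 mm tall, a bystander; origin under its middle
- tape_roll: a loose cardboard roll, 100 mm across, 48 mm tall, a bystander; origin under its middle
- pen_case: a loose dark pencil case, 85 x 210 x 50 mm, a bystander; origin under its middle

How it is judged:
By the outcome, as a careful person would: the job done as asked, in the order asked, and still so for the second after the job is handed in, with the robot touching nothing.
It also fails if it takes over 72 s, if anything falls off the work surface, if the arm or the gripper's body presses on something with over 40 N, if the wrist force passes 120 N, or if a joint passes its speed limit or range.

## Robot

A 7-joint arm with a two-finger parallel gripper is mounted at the origin on the work surface. World frame = base frame: x ahead of the robot, y to its left, z up, the work surface at z = 0. Lengths are in m, angles in rad, forces in N, time in s.
With the tool pointing down it reaches from about 0.425 to 0.95 m from the base axis. Payload 4.7 kg.
Tool frame: the origin (TCP) lies at the very end of the fingers, on their centre line; the grasp point (between the pads) lies 19 mm behind it; z points along the fingers, y is the line along which they close (so a half turn about z gives the same grasp; the last joint's range is limited). The gripper opens to 87 mm and grips with 3 to 60 N. Pads are 19 mm wide; open, the fingers measure 117 mm over their backs; the gripper's body (75 mm by 190 mm) begins 51 mm behind the grasp point.
Start: joints at [-1.271, 0.469, -0.049, 1.532, 0.024, 1.141, -0.082], TCP at [0.218, 0.639, 0.223] pointing down, gripper open.
Joint ranges: [-2.59, 2.59], [-0.33, 1.99], [-1.39, 1.29], [0.1, 2.45], [-1.04, 4.18], [0.21, 1.99], [-2.66, 2.66]. Speed limits (rad/s): [2.57, 2.57, 3.14, 3.14, 3.14, 3.14, 3.14].

## Interface

Orientations are given as a unit quaternion [x, y, z, w].
In Python, from rig import bot gives the robot as it stands.
- The arm moves only by the tool step_arm, never from a script. Its argument "commands" is one flat list of numbers, 7 for each row, row after row: the turn, a rotation vector about the world's x, y, z in degrees, then the shift along the world's x, y, z in m, then the opening, from 0 (shut) to 1 (fully open). In form: [rx, ry, rz, x, y, z, grip, rx, ry, rz, x, y, z, grip, ...]. A call has 1 to 8 rows; each row is the pose to reach, as a shift and turn from the pose commanded when the call began; what a row does not reach only later rows make up. A row lasts 1/8 s, in which the tool goes at most 62.5 mm and 10.7 degrees, less where a joint would pass 70% of its speed; a pose out of reach is approached as far as the arm can. A call with a gripper value outside its range is refused whole. The fingers move at their own pace and stop on an object; the grip force is fixed at half the most. Time passes only in rows, so rows that repeat a pose let the fingers close. It gives the time, the measured TCP pose, the force, the opening and the grip force at its end, in the units of the state.
- bot.state(): the state, without advancing time (a new reading comes with each control period).
- bot.snapshot(name): name is "side" or "top"; returns a dict with "image" (420x560x3 uint8, blue, green, red), "camera_matrix" (3x3 intrinsics, pixels), "dist_coeffs" ([k1, k2, p1, p2, k3] as OpenCV has them; the pictures are not rectified), "rvec" (rotation vector, rad) and "tvec" (3), from world to camera coordinates, as OpenCV has them. Camera axes: x right, y down, z forward; pixel columns grow to the right and rows downward; lengths in m; the calibration is good to about 2 mm. A picture is of the moment at which its call begins. There is no depth.
- bot.close_job(): hands the job in; it is judged then, once.
Trained networks look in a picture, given as the dict that the camera call returned (one of the last four; its "shot" number tells which), for a name from the list of things; names that differ only in an ending like _2 or _b are one class to them, and where a whole thing is asked for, a point or a joint stands for the part that bears it (a point fixed in the world has none). Each returns a list of dicts, best first, with "confidence" (0 to 1); they miss things now and then, are a little off and sometimes report something else, mostly with a low value. They report only what shows in the picture. A call takes as long as a camera call.
- bot.silhouettes(picture, query): "mask" (420x560 bool, what is visible of it) and "position" ([column, row] in pixels, amid what is visible of it).
The state is a dict: "time_s": time; "joint_positions": joint angles; "qvel": joint speeds; "effort": joint torques, N m; "tool_pos": TCP position; "tool_rot": TCP orientation; "wrist_force": force on the tool from outside, world axes, zero at the start; "moment": the same for the moment, N m; "width": finger opening in m; "grasp_force": force on a finger pad.
Only numpy, scipy, OpenCV 4.12 (cv2) and the standard library are available. Lean on these libraries where they do the work, as an engineer would, in place of code of your own. Each camera call takes 0.05 s, during which the arm holds its last target. There are 200 camera calls.

## Working session

There is one attempt and no reset: what is moved stays moved. The work goes in short steps, Python scripts to look and compute and a tool call to move; the robot and the scene stay as the last step left them, time stands still between calls to the robot, and variables do not carry over. Pictures are saved under pics/ and viewed, at most 10 in all, crops included, and the job is handed in when it is done.

Besides the shell and the picture viewer there is one more tool, called after "Emit:" by a JSON object that holds its "api" and its "payload", one argument or row to a line. step_arm: Moves the arm, as the interface text tells. Its arguments: {"type":"object","properties":{"commands":{"type":"array"}},"required":["commands"]}

```bash
mkdir -p pics
cat > h.py <<'E'
import numpy as np, cv2
from rig import bot
def ray(s,px):
    u=cv2.undistortPoints(np.array([[px]],float),s["camera_matrix"],s["dist_coeffs"])[0,0]
    R=cv2.Rodrigues(np.array(s["rvec"]))[0]; t=np.array(s["tvec"]).ravel()
    return -R.T@t, R.T@np.array([u[0],u[1],1])
def atz(s,px,z):
    o,d=ray(s,px); return o+d*(z-o[2])/d[2]
def proj(s,P):
    return cv2.projectPoints(np.atleast_2d(np.array(P,float)),np.array(s["rvec"],float),np.array(s["tvec"],float),s["camera_matrix"],np.array(s["dist_coeffs"],float))[0][:,0]
E
python3 - <<'E'
from h import *
for n in("top","side"):
    s=bot.snapshot(n); cv2.imwrite(f"pics/{n}0.png",s["image"]); print(n,ray(s,[280,210]))
    for q in("fixture","bracket","t_handle","clamp_pad","suction_cup","hex_key","marker","water_bottle","tape_roll","pen_case","calculator"):
        r=bot.silhouettes(s,q)
        for k in r[:1]:
            m=k["mask"].astype(np.uint8); c=cv2.minAreaRect(cv2.findNonZero(m)); print(q,round(k["confidence"],2),np.round(k["position"]),np.round(cv2.boxPoints(c)).tolist(), np.round(atz(s,k["position"],0.17 if q=="t_handle" else .03),3))
print(bot.state())
E
```

```text
top (array([ 0.33074643, -0.03572806,  1.2686858 ]), array([ 0.15824846,  0.00542395, -0.98796733]))
fixture 0.95 [288. 193.] [[242.0, 182.0], [313.0, 177.0], [316.0, 214.0], [244.0, 219.0]] [ 0.585 -0.053  0.03 ]
bracket 0.6 [268. 197.] [[254.0, 190.0], [289.0, 190.0], [289.0, 206.0], [254.0, 206.0]] [0.571 0.009 0.03 ]
t_handle 0.69 [297. 193.] [[283.0, 194.0], [307.0, 176.0], [312.0, 182.0], [287.0, 200.0]] [ 0.555 -0.078  0.17 ]
suction_cup 0.58 [153. 152.] [[129.0, 144.0], [144.0, 130.0], [172.0, 158.0], [158.0, 173.0]] [0.715 0.382 0.03 ]
marker 0.69 [274. 227.] [[254.0, 227.0], [293.0, 221.0], [293.0, 227.0], [254.0, 232.0]] [ 0.475 -0.011  0.03 ]
water_bottle 0.59 [153. 150.] [[129.0, 143.0], [143.0, 129.0], [172.0, 158.0], [158.0, 172.0]] [0.722 0.385 0.03 ]
tape_roll 0.86 [130. 235.] [[115.0, 244.0], [129.0, 215.0], [161.0, 230.0], [146.0, 260.0]] [0.446 0.437 0.03 ]
pen_case 0.69 [295. 186.] [[284.0, 194.0], [308.0, 175.0], [312.0, 180.0], [287.0, 199.0]] [ 0.605 -0.077  0.03 ]
calculator 0.74 [407. 229.] [[394.0, 206.0], [420.0, 206.0], [420.0, 250.0], [394.0, 250.0]] [ 0
[... 1275 characters left out ...]
oint_positions': array([-1.27090675,  0.46858822, -0.04858846,  1.53251289,  0.02407846,
        1.14100213, -0.08232269]), 'qvel': array([ 0.00214302, -0.0003745 , -0.00036937, -0.00124778,  0.00075803,
       -0.00023241,  0.00022148]), 'effort': array([ 3.41537998e-04, -5.07839084e+01, -8.10950738e-02, -2.36456054e+01,
       -6.14204421e-02,  3.12812626e-02,  2.45461379e-06]), 'tool_pos': array([0.21791685, 0.63886752, 0.22257529]), 'tool_rot': array([ 1.63670951e-01,  9.86514986e-01,  3.95283809e-05, -2.08535764e-05]), 'wrist_force': array([ 0.57800321, -0.13513075,  0.43883362]), 'moment': array([-0.03340428,  0.03940031, -0.00481525]), 'grasp_force': 0.0, 'width': 0.08683191794915994}
```

View pics/top0.png

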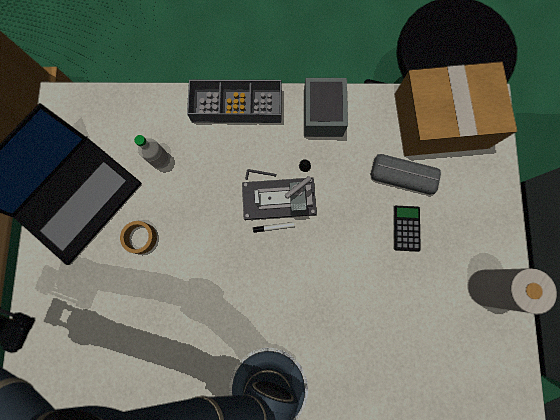

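View pics/side0.png

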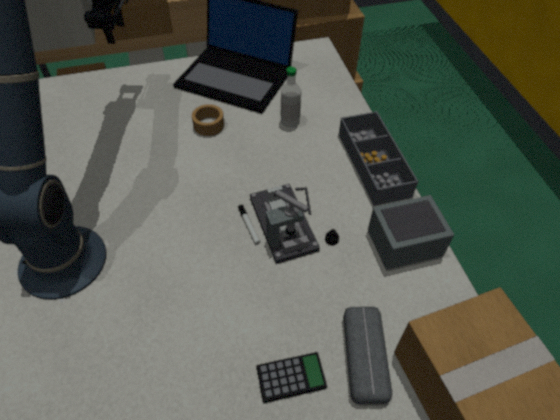

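Run:
```python
import cv2,numpy as np
a=cv2.imread("pics/top0.png")[155:245,230:330];b=cv2.imread("pics/side0.png")[175:275,225:345]
a=cv2.resize(a,(400,360),interpolation=cv2.INTER_CUBIC);a=cv2.copyMakeBorder(a,0,40,0,0,0)
b=cv2.resize(b,(480,400),interpolation=cv2.INTER_CUBIC)
cv2.imwrite("pics/z.png",cv2.resize(cv2.hconcat([a,b]),(800,364)))
from h import *
s=bot.snapshot("top")
r=bot.silhouettes(s,"fixture")[0]["mask"].astype(np.uint8)
```

```text
(no output)
```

View pics/z.png

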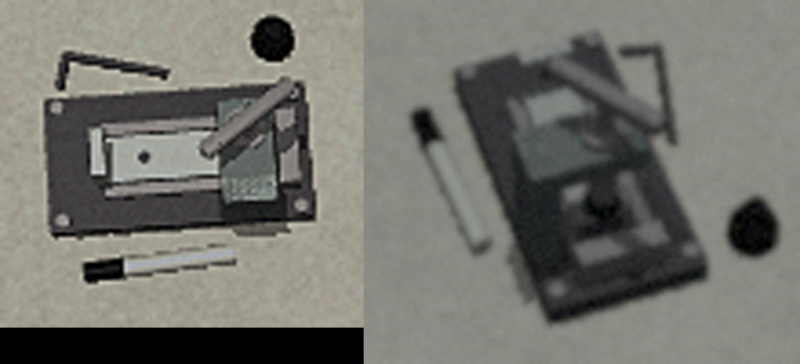

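```bash
cat >> h.py <<'E'
def w(p,P):
    c,s=np.cos(p[2]),np.sin(p[2]); P=np.atleast_2d(P).astype(float)
    return np.c_[p[0]+c*P[:,0]-s*P[:,1],p[1]+s*P[:,0]+c*P[:,1],P[:,2]]
E
python3 - <<'E'
from h import *
from scipy.optimize import least_squares
T=bot.snapshot("top");S=bot.snapshot("side")
z=3.636
tz=np.array([[45,100],[302,85],[316,220],[52,236]])/z+[230,155]
sz=(np.array([[457,72],[707,268],[549,308]])-[363.6,0])/z+[225,175]
B=np.array([[.06,.17,.02],[.06,-.06,.02],[-.06,-.06,.02],[-.06,.17,.02]])
f=lambda p:np.r_[(proj(T,w(p,B))-tz).ravel(),(proj(S,w(p,B[[3,1,2]]))-sz).ravel()]
r=least_squares(f,[.57,-.07,.05]);p=r.x;print(p,np.degrees(p[2]),np.round(r.fun,1))
# IoU refine-check: bar
for n,s,ends in(("top",T,np.array([[204,150],[292,86]])/z+[230,155]),("side",S,(np.array([[553,65],[655,127]])-[363.6,0])/z+[225,175])):
    g=lambda q:(proj(s,w([p[0],p[1],p[2]-q[0]],[[-.045,0,.172-.00318*q[0]],[.045,0,.172-.00318*q[0]]]))-(ends if n=="top" else ends)).ravel()
    R=least_squares(g,[.9]);print(n,R.x,np.round(R.fun,1),proj(s,w(p,[0,0,.169])))
    for q in ("t_handle",):
        k=bot.silhouettes(s,q); print([ (round(a["confidence"],2),a["position"]) for a in k[:2]])
# flange top edge in top image: outer left (90,127)-(92,176) z px
for a in([90,128],[92,176],[103,126],[106,176]):
    P=atz(T,np.array(a)/z+[230,155],.07);c,s_=np.cos(p[2]),np.sin(p[2]);d=P[:2]-p[:2];print("flange fix",c*d[0]+s_*d[1],-s_*d[0]+c*d[1])
E
```

```text
[ 0.57236978 -0.08195003  0.06974825] 3.9962803058890413 [ 0.2 -0.5  1.3 -0.7  0.4 -0.8 -0.1 -0.8 -1.7 -1.2  0.2 -0.9 -1.   0.9]
top [0.99415115] [-0.1  0.2  1.3 -0.9] [[298.84288781 187.09394044]]
[(0.73, [297.2, 186.9])]
side [1.02301901] [-0.7 -2.7  0.8 -0.6] [[290.94338867 199.53913951]]
[(0.86, [289.3, 202.8])]
flange fix 0.020064433773280634 0.12946775269547503
flange fix -0.020989545201106873 0.1298048466509554
flange fix 0.02110372543511734 0.11845782507868377
flange fix -0.021708098776413894 0.11811644998965336
```

Emit:
{"api": "step_arm", "payload": {
  "commands": [0,0,-9,0.042,-0.07,0,0,0,0,-18,0.084,-0.14,0,0,0,0,-27,0.126,-0.21,0,0,0,0,-36,0.168,-0.28,0,0,0,0,-45,0.21,-0.35,0,0,0,0,-54,0.252,-0.42,0,0,0,0,-62,0.294,-0.49,0,0,0,0,-67,0.342,-0.567,0,0]
}}

```text
time_s: 2.5
tool_pos: [0.4764, 0.2087, 0.223]
tool_rot: [0.682, 0.731, 0.001, 0.0]
wrist_force: [0.9, 0.9, -0.6]
width: 0.0149
grasp_force: 0.0
```

Emit:
{"api": "step_arm", "payload": {
  "commands": [0,0,0,0,0,0,0,0,0,0,0,0,0,0]
}}

```text
time_s: 2.75
tool_pos: [0.4753, 0.2109, 0.2226]
tool_rot: [0.681, 0.732, 0.0, -0.0]
wrist_force: [-0.3, 0.2, 0.1]
width: 0.0021
grasp_force: 0.0
```

Emit:
{"api": "step_arm", "payload": {
  "commands": [0,0,0,0.029,-0.046,0,0,0,0,0,0.057,-0.092,0,0,0,0,0,0.086,-0.138,0,0,0,0,0,0.086,-0.138,-0.05,0,0,0,0,0.086,-0.138,-0.1,0,0,0,0,0.086,-0.138,-0.15,0,0,0,0,0.086,-0.138,-0.185,0,0,0,0,0.086,-0.138,-0.185,0]
}}

```text
time_s: 3.75
tool_pos: [0.559, 0.0744, 0.035]
tool_rot: [0.68, 0.734, -0.002, -0.002]
wrist_force: [-0.6, -0.4, 0.9]
width: 0.0004
grasp_force: 0.0
```

Run:
```python
from h import *
T=bot.snapshot("top");S=bot.snapshot("side");s=bot.state();print(s["tool_pos"],s["joint_positions"],s["wrist_force"])
a=cv2.resize(T["image"][155:245,230:330],(400,360),interpolation=3);b=cv2.resize(S["image"][160:260,225:325],(400,400),interpolation=3)
cv2.imwrite("pics/z1.png",cv2.hconcat([cv2.copyMakeBorder(a,0,40,0,0,0),b]))
```

```text
[0.5620856  0.0738256  0.03829686] [-0.47153473  0.54017957  0.35216839  1.96800127 -0.28689188  0.6801423
  0.13394571] [ 0.28576101  0.28475268 -0.39049408]
```

View pics/z1.png

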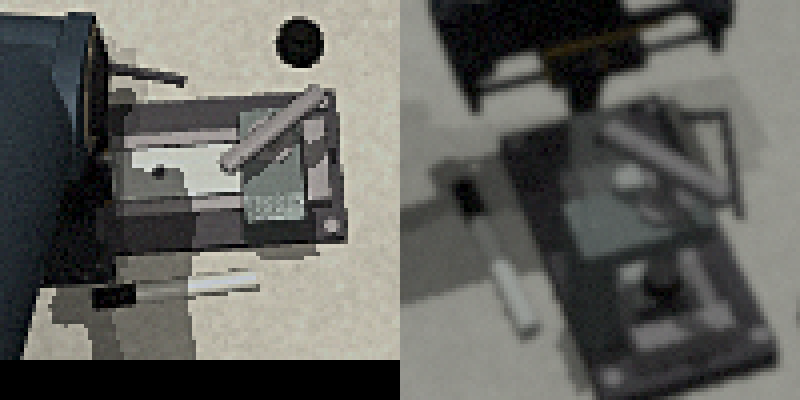

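The gripper is right behind the flange, clear of the bar and the marker. Pushing.

Emit:
{"api": "step_arm", "payload": {
  "commands": [0,0,0,0.0004,-0.006,0,0,0,0,0,0.0008,-0.012,0,0,0,0,0,0.0012,-0.017,0,0,0,0,0,0.0015,-0.022,0,0,0,0,0,0.0019,-0.027,0,0,0,0,0,0.0022,-0.032,0,0,0,0,0,0.0026,-0.037,0,0,0,0,0,0.0028,-0.04,0,0]
}}

```text
time_s: 4.85
tool_pos: [0.5643, 0.0319, 0.0375]
tool_rot: [0.681, 0.732, -0.0, -0.0]
wrist_force: [-0.6, 2.9, 2.0]
width: 0.0008
grasp_force: 1.4
```

Emit:
{"api": "step_arm", "payload": {
  "commands": [0,0,0,0.0001,-0.001,0,0,0,0,0,0.0001,-0.002,0,0]
}}

```text
time_s: 5.1
tool_pos: [0.5644, 0.0305, 0.0375]
tool_rot: [0.681, 0.732, 0.0, -0.0]
wrist_force: [-0.4, 2.3, 2.0]
width: 0.0001
grasp_force: 1.3
```

Emit:
{"api": "step_arm", "payload": {
  "commands": [0,0,0,0.0001,-0.001,0,0,0,0,0,0.0001,-0.002,0,0]
}}

```text
time_s: 5.35
tool_pos: [0.5644, 0.0303, 0.0375]
tool_rot: [0.681, 0.733, 0.001, -0.001]
wrist_force: [-0.9, 7.1, 2.0]
width: 0.0003
grasp_force: 3.7
```

Emit:
{"api": "step_arm", "payload": {
  "commands": [0,0,0,0.0001,-0.001,0,0,0,0,0,0.0001,-0.002,0,0,0,0,0,0.0001,-0.002,0,0]
}}

```text
time_s: 5.72
tool_pos: [0.5643, 0.0302, 0.0376]
tool_rot: [0.68, 0.733, 0.001, -0.002]
wrist_force: [-1.0, 9.5, 3.7]
width: 0.0007
grasp_force: 4.8
```

Emit:
{"api": "step_arm", "payload": {
  "commands": [0,0,0,0.0001,-0.001,0,0,0,0,0,0.0001,-0.002,0,0,0,0,0,0.0001,-0.002,0,0]
}}

```text
time_s: 6.1
tool_pos: [0.5641, 0.0303, 0.0375]
tool_rot: [0.68, 0.734, 0.002, -0.003]
wrist_force: [-2.5, 13.5, 4.3]
width: 0.0001
grasp_force: 6.6
```

Emit:
{"api": "step_arm", "payload": {
  "commands": [0,0,0,-0.003,0.035,0,0,0,0,0,-0.003,0.04,0.06,0,0,0,0,-0.003,0.04,0.12,0,0,0,0,-0.003,0.04,0.18,0,0,0,0,-0.003,0.04,0.22,0.5,0,0,0,-0.003,0.04,0.22,1,0,0,0,-0.003,0.04,0.22,1]
}}

```text
time_s: 6.98
tool_pos: [0.5609, 0.0635, 0.2564]
tool_rot: [0.681, 0.732, -0.001, -0.0]
wrist_force: [0.2, -0.1, -0.4]
width: 0.0228
grasp_force: 0.0
```

Run:
```python
from h import *
T=bot.snapshot("top");S=bot.snapshot("side");s=bot.state();print(s["tool_pos"],s["tool_rot"],s["joint_positions"],s["wrist_force"])
p=[.5724,-.082,.0697]
C=w(p,[[.02,.1,.07],[-.02,.1,.07],[.02,-.03,.032],[-.02,-.03,.032]])
print(proj(T,C),proj(S,C))
a=cv2.resize(T["image"][155:245,230:330],(400,360),interpolation=3);b=cv2.resize(S["image"][170:270,225:325],(400,400),interpolation=3)
for x,y in (proj(S,C)-[225,170])*4: cv2.circle(b,(int(x),int(y)),2,(0,0,255),-1)
for x,y in (proj(T,C)-[230,155])*4: cv2.circle(a,(int(x),int(y)),2,(0,0,255),-1)
cv2.imwrite("pics/z2.png",cv2.hconcat([cv2.copyMakeBorder(a,0,40,0,0,0),b]))
```

```text
[0.5606416  0.06381471 0.25564725] [ 0.681126    0.73216387 -0.00168379 -0.00078052] [-0.55989748  0.27215138  0.46157633  1.77916754 -0.13198417  1.12457644
  0.01674845] [-0.55645106  0.29457622  0.21632076]
[[264.38649767 189.62886938]
 [265.08956542 202.48094773]
 [306.09887309 189.63969311]
 [307.03346909 202.11807418]] [[284.55852134 193.43234265]
 [270.21832667 197.13713195]
 [301.03911292 240.06076212]
 [286.2514181  244.23479142]]
```

View pics/z2.png

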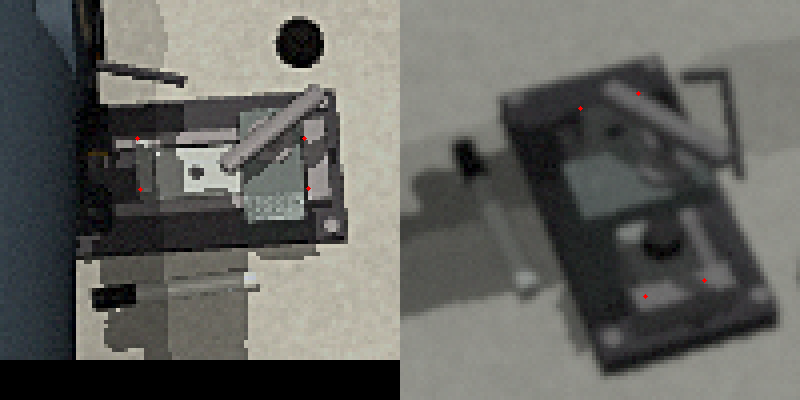

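Emit:
{"api": "step_arm", "payload": {
  "commands": [0,0,10,0.004,-0.045,0,1,0,0,20,0.008,-0.095,0,1,0,0,30,0.0115,-0.145,0,1,0,0,32.5,0.0115,-0.145,0,1,0,0,32.5,0.0115,-0.145,-0.03,1,0,0,32.5,0.0115,-0.145,-0.06,1,0,0,32.5,0.0115,-0.145,-0.06,1]
}}

```text
time_s: 7.95
tool_pos: [0.5707, -0.0805, 0.1941]
tool_rot: [0.449, 0.894, -0.002, -0.003]
wrist_force: [-0.2, -0.0, 0.0]
width: 0.0864
grasp_force: 0.0
```

Run:
```python
from h import *
T=bot.snapshot("top");S=bot.snapshot("side");s=bot.state();print(s["tool_pos"],s["tool_rot"],s["joint_positions"],s["wrist_force"])
b=cv2.resize(S["image"][150:250,235:335],(600,600),interpolation=3)
cv2.imwrite("pics/z3.png",b)
```

```text
[ 0.57322203 -0.08089171  0.19734856] [ 4.48945806e-01  8.93558832e-01 -3.97075287e-04 -3.44855894e-04] [-0.25576168  0.34962006  0.41462555  1.81585576 -0.16299252  1.01059371
  0.86325382] [-0.00962329  0.20573166  0.45895187]
```

View pics/z3.png

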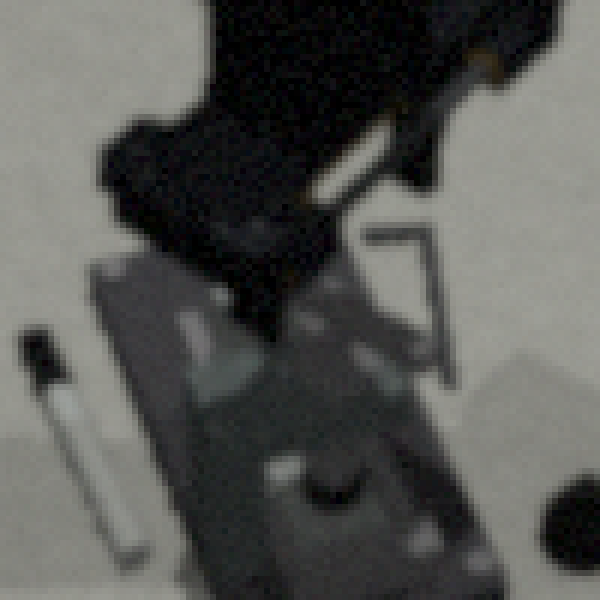

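Emit:
{"api": "step_arm", "payload": {
  "commands": [0,0,0,-0.001,-0.001,-0.025,1,0,0,0,-0.001,-0.001,-0.049,1,0,0,0,-0.001,-0.001,-0.049,0.5,0,0,0,-0.001,-0.001,-0.049,0,0,0,0,-0.001,-0.001,-0.049,0,0,0,0,-0.001,-0.001,-0.049,0,0,0,0,-0.001,-0.001,-0.049,0,0,0,0,-0.001,-0.001,-0.049,0]
}}

```text
time_s: 9.05
tool_pos: [0.5723, -0.0816, 0.1487]
tool_rot: [0.449, 0.894, 0.0, 0.0]
wrist_force: [-0.3, 1.0, 0.6]
width: 0.0349
grasp_force: 0.0
```

Run:
```python
from h import *
s=bot.state();print(s)
```

```text
{'time_s': 9.05, 'joint_positions': array([-0.23789793,  0.40283188,  0.39857008,  1.8664455 , -0.19409467,
        0.91003543,  0.89166569]), 'qvel': array([ 0.00030147,  0.00154586,  0.00110463,  0.0030474 ,  0.00056703,
       -0.00150829,  0.00038621]), 'effort': array([-1.64471559e-03, -4.12837243e+01,  4.19945195e+00, -2.01364213e+01,
       -5.97632665e-03,  8.26176885e-02, -2.60097004e-04]), 'tool_pos': array([ 0.57225368, -0.08161275,  0.14865519]), 'tool_rot': array([4.48813723e-01, 8.93625333e-01, 8.02532148e-05, 1.98650755e-05]), 'wrist_force': array([-0.27114082,  1.02123393,  0.60053149]), 'moment': array([-0.05643514,  0.0251269 ,  0.02527381]), 'grasp_force': 0.0, 'width': 0.03489111746951083}
```

Emit:
{"api": "step_arm", "payload": {
  "commands": [0,0,0,0,0,0,0,0,0,0,0,0,0,0,0,0,0,0,0,0,0,0,0,0,0,0,0,0,0,0,0,0,0,0,0]
}}

```text
time_s: 9.68
tool_pos: [0.5733, -0.0807, 0.1487]
tool_rot: [0.448, 0.894, 0.001, 0.001]
wrist_force: [5.1, 3.9, -2.1]
width: 0.0141
grasp_force: 29.8
```

Run:
```python
from h import *
s=bot.state();print({k:np.round(s[k],3) for k in("tool_pos","tool_rot","moment","wrist_force","width","grasp_force")})
```

```text
{'tool_pos': array([ 0.573, -0.081,  0.149]), 'tool_rot': array([0.448, 0.894, 0.001, 0.001]), 'moment': array([ 0.624, -1.024,  0.289]), 'wrist_force': array([ 5.072,  3.869, -2.114]), 'width': np.float64(0.014), 'grasp_force': np.float64(29.835)}
```

Emit:
{"api": "step_arm", "payload": {
  "commands": [0,0,-9,0.001,0.001,-0.0005,0,0,0,-18,0.001,0.001,-0.001,0,0,0,-27,0.001,0.001,-0.0015,0,0,0,-36,0.001,0.001,-0.002,0,0,0,-45,0.001,0.001,-0.0025,0,0,0,-54,0.001,0.001,-0.003,0,0,0,-60,0.001,0.001,-0.0033,0,0,0,-60,0.001,0.001,-0.0033,0]
}}

```text
time_s: 10.68
tool_pos: [0.5738, -0.0802, 0.1454]
tool_rot: [0.835, 0.55, 0.0, 0.0]
wrist_force: [4.0, 2.2, -1.7]
width: 0.0141
grasp_force: 29.9
```

```bash
cat > st.py <<'E'
from h import *
s=bot.state();print({k:np.round(s[k],3) for k in("time_s","tool_pos","joint_positions","moment","wrist_force","width","grasp_force")})
q=s["tool_rot"]; yaw=np.degrees(2*np.arctan2(q[1],q[0]))-90
print("tool yaw",yaw,"est q",np.radians(4+90-yaw)%np.pi)
E
python3 st.py
```

```text
{'time_s': np.float64(10.675), 'tool_pos': array([ 0.574, -0.08 ,  0.145]), 'joint_positions': array([-0.423,  0.45 ,  0.651,  1.877, -0.336,  0.925, -0.02 ]), 'moment': array([ 0.495, -0.786,  0.339]), 'wrist_force': array([ 4.014,  2.182, -1.699]), 'width': np.float64(0.014), 'grasp_force': np.float64(29.882)}
tool yaw -23.212985818899554 est q 2.045752528633219
```

Emit:
{"api": "step_arm", "payload": {
  "commands": [0,0,-9,0.0005,0.0005,-0.0005,0,0,0,-18,0.0005,0.0005,-0.001,0,0,0,-27,0.0005,0.0005,-0.0015,0,0,0,-36,0.0005,0.0005,-0.002,0,0,0,-45,0.0005,0.0005,-0.0025,0,0,0,-45,0.0005,0.0005,-0.0025,0,0,0,-45,0.0005,0.0005,-0.0025,0]
}}

```text
time_s: 11.55
tool_pos: [0.5742, -0.0801, 0.1429]
tool_rot: [0.982, 0.189, 0.001, 0.0]
wrist_force: [5.0, 1.4, -2.4]
width: 0.014
grasp_force: 29.8
```

```bash
python3 st.py
```

```text
{'time_s': np.float64(11.55), 'tool_pos': array([ 0.574, -0.08 ,  0.143]), 'joint_positions': array([-0.555,  0.511,  0.851,  1.885, -0.468,  0.956, -0.679]), 'moment': array([ 0.39 , -1.019,  0.244]), 'wrist_force': array([ 5.007,  1.37 , -2.365]), 'width': np.float64(0.014), 'grasp_force': np.float64(29.809)}
tool yaw -68.1756288407164 est q 2.8304986897627757
```

Emit:
{"api": "step_arm", "payload": {
  "commands": [0,0,-10,0,0,-0.0006,0,0,0,-20,0,0,-0.0011,0,0,0,-30,0,0,-0.0017,0,0,0,-30,0,0,-0.0017,0,0,0,-30,0,0,-0.0017,0]
}}

```text
time_s: 12.18
tool_pos: [0.5744, -0.0803, 0.1413]
tool_rot: [0.998, -0.071, 0.001, 0.0]
wrist_force: [5.9, -0.1, -3.1]
width: 0.0136
grasp_force: 30.0
```

```bash
python3 st.py
```

```text
{'time_s': np.float64(12.175), 'tool_pos': array([ 0.574, -0.08 ,  0.141]), 'joint_positions': array([-0.634,  0.57 ,  0.987,  1.89 , -0.568,  0.991, -1.105]), 'moment': array([ 0.273, -1.239,  0.389]), 'wrist_force': array([ 5.917, -0.051, -3.101]), 'width': np.float64(0.014), 'grasp_force': np.float64(29.957)}
tool yaw -98.08694344923305 est q 0.21095695969147688
```

Emit:
{"api": "step_arm", "payload": {
  "commands": [0,0,-8,0,0,-0.0004,0,0,0,-16,0,0,-0.0009,0,0,0,-25,0,0,-0.0014,0,0,0,-25,0,0,-0.0014,0,0,0,-25,0,0,-0.0014,0]
}}

```text
time_s: 12.8
tool_pos: [0.5744, -0.0805, 0.14]
tool_rot: [0.959, -0.284, 0.001, -0.0]
wrist_force: [5.6, -0.6, -0.3]
width: 0.0139
grasp_force: 30.3
```

```bash
python3 st.py
```

```text
{'time_s': np.float64(12.8), 'tool_pos': array([ 0.574, -0.081,  0.14 ]), 'joint_positions': array([-0.69 ,  0.631,  1.097,  1.893, -0.658,  1.033, -1.457]), 'moment': array([ 0.057, -1.284,  0.46 ]), 'wrist_force': array([ 5.641, -0.642, -0.309]), 'width': np.float64(0.014), 'grasp_force': np.float64(30.319)}
tool yaw -123.02437291028716 est q 0.6461972107707061
```

Emit:
{"api": "step_arm", "payload": {
  "commands": [0,0,-8,0,0,-0.0004,0,0,0,-18,0,0,-0.001,0,0,0,-18,0,0,-0.001,0,0,0,-18,0,0,-0.001,0]
}}

```text
time_s: 13.3
tool_pos: [0.5743, -0.0806, 0.1391]
tool_rot: [0.903, -0.431, 0.001, -0.0]
wrist_force: [5.9, -1.0, -1.4]
width: 0.0143
grasp_force: 30.6
```

```bash
python3 st.py
```

```text
{'time_s': np.float64(13.3), 'tool_pos': array([ 0.574, -0.081,  0.139]), 'joint_positions': array([-0.724,  0.681,  1.173,  1.895, -0.723,  1.07 , -1.71 ]), 'moment': array([-0.151, -1.341,  0.542]), 'wrist_force': array([ 5.934, -1.04 , -1.351]), 'width': np.float64(0.014), 'grasp_force': np.float64(30.558)}
tool yaw -141.00279618749556 est q 0.9599798912751822
```

Emit:
{"api": "step_arm", "payload": {
  "commands": [0,0,0,0,0,0,0.3,0,0,0,0,0,0,0.6,0,0,0,0,0,0,0.6,0,0,0,0,0,0,0.6,0,0,0,0,0,0.04,0.6,0,0,0,0,0,0.09,0.6,0,0,0,0,0,0.14,0.6]
}}

```text
time_s: 14.18
tool_pos: [0.5732, -0.0801, 0.2798]
tool_rot: [0.901, -0.433, -0.001, 0.001]
wrist_force: [1.2, 0.5, -0.1]
width: 0.052
grasp_force: 0.0
```

Emit:
{"api": "step_arm", "payload": {
  "commands": [0,0,10,-0.02,0.06,0,0.6,0,0,20,-0.04,0.12,0,0.6,0,0,30,-0.06,0.18,0,0.6,0,0,40,-0.08,0.24,0,0.6,0,0,50,-0.1,0.3,0,0.6,0,0,60,-0.11,0.34,0,0.6,0,0,60,-0.11,0.34,0,0.6,0,0,60,-0.11,0.34,0,0.6]
}}

```text
time_s: 15.18
tool_pos: [0.4638, 0.2587, 0.2786]
tool_rot: [0.997, 0.075, -0.0, 0.001]
wrist_force: [0.7, -1.0, -0.3]
width: 0.0523
grasp_force: 0.0
```

```bash
python3 st.py
python3 - <<'E'
from h import *
from scipy.optimize import least_squares
T=bot.snapshot("top");S=bot.snapshot("side")
p=[.5735,-.0815,.0697]
C=w(p,[[.02,.1,.07],[-.02,.1,.07]])
a=cv2.resize(T["image"][155:245,230:330],(400,360),interpolation=3);b=cv2.resize(S["image"][170:270,225:325],(400,400),interpolation=3)
q=4.1;D=w([p[0],p[1],p[2]-q],[[-.045,0,.172-.00318*q],[.045,0,.172-.00318*q]])
for x,y in (proj(S,np.r_[C,D])-[225,170])*4: cv2.circle(b,(int(x),int(y)),2,(0,0,255),-1)
for x,y in (proj(T,np.r_[C,D])-[230,155])*4: cv2.circle(a,(int(x),int(y)),2,(0,0,255),-1)
cv2.imwrite("pics/z4.png",cv2.hconcat([cv2.copyMakeBorder(a,0,40,0,0,0),b]))
E
```

```text
{'time_s': np.float64(15.175), 'tool_pos': array([0.464, 0.259, 0.279]), 'joint_positions': array([-1.461,  0.291,  1.091,  1.842, -0.278,  1.177, -1.699]), 'moment': array([-0.06 ,  0.124, -0.039]), 'wrist_force': array([ 0.679, -0.994, -0.29 ]), 'width': np.float64(0.052), 'grasp_force': np.float64(0.0)}
tool yaw -81.43062255025774 est q 3.061841972325409
```

View pics/z4.png

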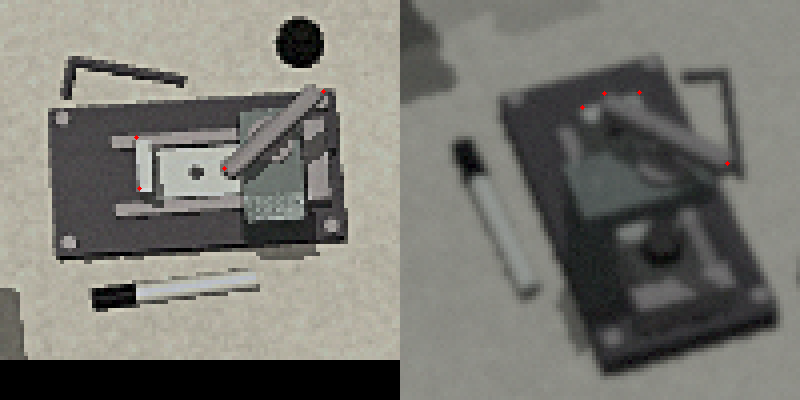

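The picture shows the flange's outer face at its home position (around (137,163)). The bar has made about a half turn, to about 4.05 rad, so roughly 3 mm of cushion gap remains. The marker, hex key and suction cup haven't moved.

```bash
python3 -c "
from rig import bot
print(bot.close_job())"
```

```text
the job is handed in; nothing more can be done
None
```

The bracket is home against the stop and clamped at about 4.05 rad, with roughly 3 mm of cushion gap left by calculation; the handle is released and the job is handed in.

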